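# Seat the four-tongued earring comb in its slotted box

### The job

Put the wooden earring comb with four tongues away in the slotted wooden box: lower it gently, do not drop it, so that each tongue goes into its own compartment and the comb sits fully home and level with its bar on the box's dividers. Then let go; leave the similar comb with three tongues standing where it is.

Things in the scene. Friction and masses are not known exactly. Their poses are not given: they have to be found in the camera images.
- comb4: Light wood comb, FOUR tongues, 0.14 kg, loose, standing on its tongues. Origin: centre of its underside; z up, y along the row. Bar 132 (y) x 16 (x), z 40-50 mm. Tongues z 0-40 at y = -54, -18, 18, 54, each 8 (y) x 40 (x), so they show past the bar from above; 2.5 mm studs on them. Grip rib on the bar: 16 (x) x 60 (y), z 50-84; pinch it across x from above. Same after a half turn.
- comb3: The similar comb, to be left alone: same wood, bar, rib and overall size, but only THREE tongues, at y = -54, 0, 54 mm. Same origin and axes as the other; stands loose on the bench. Its middle tongue would strike the box's middle divider.
- box: Open box of darker wood, fixed. Origin: centre of its underside, on the bench; z up, y along its row. 78 (x) x 152 (y) x 50 mm high; walls and dividers 8 thick, full height; floor 5. Four compartments at y = -54, -18, 18, 54, each 28 (y) x 62 (x), 45 deep: 10 mm play each way. Comb home: bar on the dividers, its origin 10 mm above the box's. Other objects stand clear, at the bench's edges.

How it is judged (in metres and radians):
On the way:
1. the four-tongued comb has been lifted, its tongues higher than the box's rim (height (world z) of comb4 above 0.052 m), for 0.1 s.
At the end, for the whole second after the job is handed in: The four-tongued comb sits at rest in the box, every tongue in its own compartment: within 18 mm and 15 degrees of the box's centre and row (either way round), its origin 6 to 14 mm above the box's, level within 6 degrees; the three-tongued comb still stands upright within 30 mm of where it was (horizontal distance between comb4 and box below 0.018 m and angle between the y axis of comb4 and the y axis of box, either way round below 0.26 rad and z of comb4 in the frame of box between 0.006 and 0.014 m and angle between comb4's own z axis and vertical below 0.1 rad and linear speed of comb4 below 0.02 m/s and distance of comb3 from where it was at the start of the episode below 0.03 m and angle between comb3's own z axis and vertical below 0.2 rad); the robot touches nothing.
It fails at once if the four-tongued comb was dropped into the box (faster than 0.4 m/s with its tongues inside) (horizontal distance between comb4 and box below 0.018 m and z of comb4 in the frame of box below 0.046 m and linear speed of comb4 above 0.4 m/s).
It fails at once if the three-tongued comb was moved by more than 30 mm or tipped (distance of comb3 from where it was at the start of the episode above 0.03 m or angle between comb3's own z axis and vertical above 0.4 rad).
It also fails if it takes over 38 s, if anything falls off the work surface, if the arm or the gripper's body presses on something with over 40 N, if the wrist force passes 120 N, or if a joint passes its speed limit or range.

### The arm

A 6-joint arm with a two-finger parallel gripper is mounted at the origin on the work surface. World frame = base frame: x ahead of the robot, y to its left, z up, the work surface at z = 0. Lengths are in m, angles in degrees, forces in N, time in s.
With the tool pointing down it reaches from about 0.325 to 0.9 m from the base axis. Payload 6.1 kg.
Tool frame: the origin (TCP) lies between the finger pads; the fingertips stand 8 mm ahead of it and the grasp point (between the pads) lies 11 mm behind it; z points along the fingers, y is the line along which they close (so a half turn about z gives the same grasp; the last joint's range is limited). The gripper opens to 87 mm and grips with 3 to 60 N. Pads are 19 mm wide; open, the fingers measure 117 mm over their backs; the gripper's body (75 mm by 190 mm) begins 51 mm behind the grasp point.
Start: joints at [-84.402, 12.628, 87.462, -0, 79.91, -7.225], TCP at [0.139, -0.609, 0.197] pointing down, gripper open.
Joint ranges: [-170.65, 170.65], [-52.31, 119.04], [5.05, 147.46], [-71.25, 251.25], [11.57, 151.72], [-153.62, 153.62]. Speed limits (degrees/s): [147.25, 147.25, 172.46, 180, 180, 180].

### API

Orientations are given as a 3x3 rotation matrix whose columns are the frame's x, y, z axes.
In Python, from plant import r gives the robot as it stands.
- The arm moves only by the shell command python3 jog.py [OPENING] [FORCE], which reads ROWS from standard input. ROWS is a JSON list of rows, 1 to 20 of them, each written [[dx, dy, dz], turn]: dx, dy, dz in shares of the most that a row can go, 1 being 62.5 mm, then a turn about the tool's z in degrees; each row shifts and turns the commanded pose from where the row before left it, along the tool's axes as they then stand; what a row does not reach is not made up. A row lasts 1/8 s, in which the tool goes at most 0.0625 m and 10.7 degrees, less where a joint would pass 70% of its speed; a pose out of reach is approached as far as the arm can. OPENING is the finger opening in m, set as the command begins (- or left out keeps the last). The fingers move at their own pace and stop on an object; FORCE is the grip in N (left out, the last holds). Time passes only in rows, so rows that do not move let the fingers close. It prints the time, the measured TCP pose, the force, the opening and the grip force at its end. Input that does not fit is refused with a message, and nothing moves.
- r.observe(): the state, without advancing time (a new reading comes with each control period).
- r.grab_frame(name): name is "scene" or "top"; returns a dict with "img" (400x640x3 uint8, blue, green, red), "fx", "fy", "cx", "cy" (pixels), "world_from_camera" (4x4, takes a point from camera to world coordinates). Camera axes: x right, y up, looking along -z (the intrinsics and any distortion apply to the point x, -y, -z); pixel columns grow to the right and rows downward; lengths in m; the calibration is good to about 2 mm. A picture is of the moment at which its call begins. There is no depth.
- r.close_job(): hands the job in; it is judged then, once.
The state is a dict: "time": time; "joint_pos": joint angles; "joint_vel": joint speeds; "joint_efforts": joint torques, N m; "ee_pos": TCP position; "tool_rot": TCP orientation; "force": force on the tool from outside, world axes, zero at the start; "ft_torque": the same for the moment, N m; "width": finger opening in m; "grip_force": force on a finger pad.
Only numpy, scipy, OpenCV 4.12 (cv2) and the standard library are available. Lean on these libraries where they do the work, as an engineer would, in place of code of your own. Each camera call takes 0.05 s, during which the arm holds its last target. There are 200 camera calls.

## Working session

There is one attempt and no reset: what is moved stays moved. The work goes in short steps, Python scripts to look and compute and a shell command to move; the robot and the scene stay as the last step left them, time stands still between calls to the robot, and variables do not carry over. Pictures are saved under pics/ and viewed, at most 10 in all, crops included, and the job is handed in when it is done.

```bash
ls; mkdir -p pics; python3 - <<'E'
from plant import r
import cv2
for n in("top","scene"):
    f=r.grab_frame(n); cv2.imwrite(f"pics/{n}0.png",f["img"]); print(n,f["fx"],f["fy"],f["cx"],f["cy"],[k for k in f]); print(f["world_from_camera"])
o=r.observe(); print(o["time"],o["ee_pos"],o["tool_rot"],o["width"])
E
```

```text
jog.py
pics
plant.py
top 430.73281096444265 430.73281096444265 319.5914858684704 197.99872496709042 ['img', 'fx', 'fy', 'cx', 'cy', 'world_from_camera']
[[ 0.00697048  0.995816   -0.09111477  0.46947575]
 [-0.9998519   0.00550688 -0.01630487 -0.01278671]
 [-0.01573489  0.09121493  0.99570691  1.11577589]
 [ 0.          0.          0.          1.        ]]
scene 362.13791713022914 362.13791713022914 321.52694905133313 198.60581655259438 ['img', 'fx', 'fy', 'cx', 'cy', 'world_from_camera']
[[ 0.81292408 -0.46591683  0.34939368  0.86556554]
 [ 0.58225194  0.63817439 -0.50370242 -0.441068  ]
 [ 0.01170933  0.61290698  0.7900683   0.74359342]
 [ 0.          0.          0.          1.        ]]
0.1 [ 0.1386456  -0.60879513  0.19591991] [[ 9.75056676e-01  2.21955933e-01 -2.04962190e-04]
 [ 2.21955941e-01 -9.75055065e-01  1.78312494e-03]
 [ 1.95925738e-04 -1.78414045e-03 -9.99998389e-01]] 0.08703256956765024
```

View pics/top0.png

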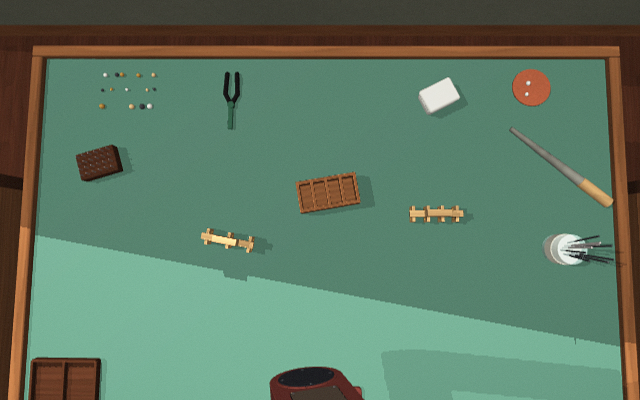

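View pics/scene0.png

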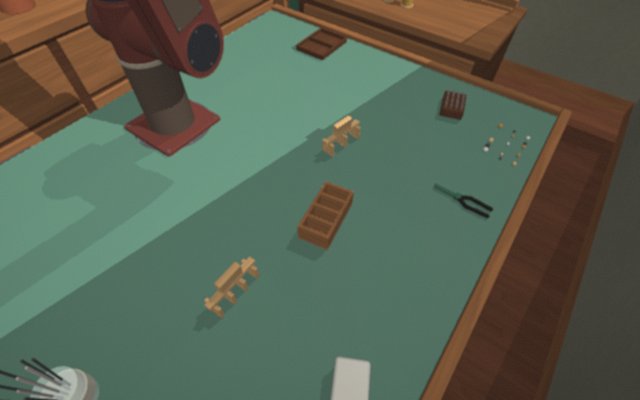

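The top view shows the box at about (328,193), one comb at (228,240) and the other at (436,213). The right one seems to have four tongues, so I'll zoom in on all three.

```bash
python3 - <<'E'
import cv2,numpy as np
i=cv2.imread("pics/top0.png")
def c(x,y,w,h,s): return cv2.resize(i[y:y+h,x:x+w],None,fx=s,fy=s,interpolation=cv2.INTER_CUBIC)
a=c(400,190,80,50,5);b=c(195,220,80,50,5);d=c(288,165,80,55,5)
z=np.zeros((275,400,3),np.uint8)
cv2.imwrite("pics/zoom.png",np.vstack([np.hstack([a,b]),np.hstack([d,z])]))
E
```

```text
(no output)
```

View pics/zoom.png

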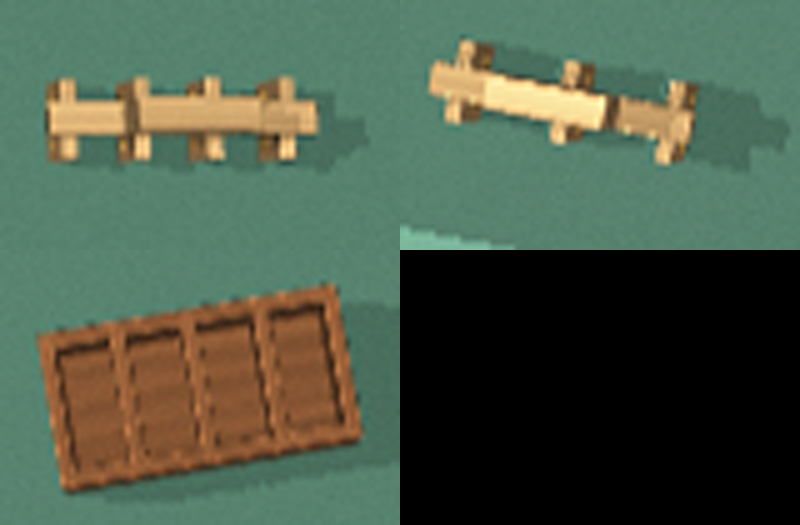

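Four tongues on the right comb, so that is comb4. I'll fit silhouettes of comb4 and the box in both cameras.

```bash
cat > fit.py <<'E'
import cv2,numpy as np
from scipy.optimize import minimize
S=4
def box(x,y,z): return np.array([[a,b,c] for a in x for b in y for c in z])/1000.
COMB=[box((-8,8),(-66,66),(40,50)),box((-8,8),(-30,30),(50,84))]+[box((-20,20),(y-4,y+4),(0,40)) for y in(-54,-18,18,54)]
BOX=[box((-39,39),(-76,76),(0,50))]
def proj(f,P):
    W=f["world_from_camera"]; q=(P-W[:3,3])@W[:3,:3]
    return np.c_[f["cx"]-f["fx"]*q[:,0]/q[:,2], f["cy"]+f["fy"]*q[:,1]/q[:,2]]
def ray(f,u,v,z):
    W=f["world_from_camera"]; d=W[:3,:3]@np.array([(u-f["cx"])/f["fx"],-(v-f["cy"])/f["fy"],-1])
    return W[:3,3]+d*(z-W[2,3])/d[2]
def place(P,p,z=0):
    c,s=np.cos(p[2]),np.sin(p[2]); return P@np.array([[c,-s,0],[s,c,0],[0,0,1]]).T+[p[0],p[1],z]
def mask(f,roi):  # wood: red above green
    x,y,w,h=roi; i=cv2.resize(f["img"][y:y+h,x:x+w],None,fx=S,fy=S,interpolation=cv2.INTER_CUBIC).astype(int)
    return (i[...,2]>i[...,1]).astype(np.uint8)
def fit(f,roi,M,p0,z=0):
    m=mask(f,roi); 
    def cost(p):
        r=np.zeros_like(m)
        for P in M:
            uv=((proj(f,place(P,p,z))-roi[:2]+.5)*S-.5)
            cv2.fillConvexPoly(r,cv2.convexHull(np.round(uv*16).astype(np.int32)),1,shift=4)
        return 1-(r&m).sum()/(r|m).sum()
    p0=np.array(p0,float)
    for sc in(1,.3):
        sx=np.vstack([p0]+[p0+sc*np.array(d) for d in([.015,0,0],[0,.015,0],[0,0,.1])])
        o=minimize(cost,p0,method="Nelder-Mead",options=dict(initial_simplex=sx,xatol=1e-5,fatol=1e-5)); p0=o.x
    return o.x,o.fun
E
python3 - <<'E'
from plant import r
from fit import *
t=r.grab_frame("top"); s=r.grab_frame("scene")
c0=ray(t,436,213,.05); b0=ray(t,328,193,.05); print(c0,b0)
for f,rc,rb in((t,(400,195,75,40),(288,165,80,55)),(s,(195,245,75,80),(290,175,75,80))):
    print("comb",*fit(f,rc,COMB,[*c0[:2],np.pi/2-np.pi/2]))
    print("box",*fit(f,rb,BOX,[*b0[:2],np.radians(11)]))
E
```

```text
[ 0.53143427 -0.28275775  0.05      ] [ 0.57960098 -0.01616066  0.05      ]
comb [ 0.53147983 -0.28384855  0.01047817] 0.06286303166572982
box [ 0.58343563 -0.01435611  0.17912316] 0.019811849728988862
comb [ 0.53181831 -0.2837782   0.01156004] 0.04251593131293474
box [ 0.58371295 -0.01488093  0.1776488 ] 0.013468469689168261
```

Both cameras agree within 1 mm: comb4 at (0.5316, -0.2838) with yaw 0.6°, box at (0.5836, -0.0146) with yaw 10.2°. I'll turn the tool so that its y lies along comb x, then move above the comb.

The manual's scale: shifts go in shares of 62.5 mm. Converting my numbers, 0.035 m is 0.56, 0.029 m is 0.464.

```bash
echo '[[[0,0,0],-9.725],[[0,0,0],-9.725],[[0,0,0],-9.725],[[0,0,0],-9.725],[[0,0,0],-9.725],[[0,0,0],-9.725],[[0,0,0],-9.725],[[0,0,0],-9.725],[[0,0,0],0]]' | python3 jog.py 0.06
echo '[[[0.24,0.288,0],0],[[0.464,0.56,0],0],[[0.464,0.56,0],0],[[0.464,0.56,0],0],[[0.464,0.56,0],0],[[0.464,0.56,0],0],[[0.464,0.56,0],0],[[0.464,0.56,0],0],[[0.464,0.56,0],0],[[0.464,0.56,0],0],[[0.464,0.56,0],0],[[0.32,0.4,0],0],[[0,0,0],0],[[0,0,0],0]]' | python3 jog.py
cat > st.py <<'E'
from plant import r
import numpy as np,sys
o=r.observe(); R=o["tool_rot"]; x,y,z,yaw=map(float,sys.argv[1:])
print("t",o["time"],"tcp",o["ee_pos"],"go tool",np.round(R.T@(np.array([x,y,z])-o["ee_pos"]),4),"turn",round(np.degrees(np.arctan2(R[1,1],R[0,1]))-yaw,2),"F",o["force"],"w",o["width"],o["grip_force"])
E
python3 st.py .5316 -.2838 .060 .6
```

```text
time: 1.32
ee_pos: [0.1387, -0.6092, 0.1966]
tool_rot: [[-0.009, 1.0, -0.0], [1.0, 0.009, 0.001], [0.001, -0.0, -1.0]]
force: [0.0, 1.3, 0.2]
width: 0.0601
grip_force: 0.0
time: 3.08
ee_pos: [0.5278, -0.2796, 0.1968]
tool_rot: [[-0.01, 1.0, -0.001], [1.0, 0.01, 0.0], [0.0, -0.001, -1.0]]
force: [-0.0, -0.3, 0.2]
width: 0.0596
grip_force: 0.0
t 3.075 tcp [ 0.52779385 -0.27958708  0.19680436] go tool [-0.0043  0.0038  0.1368] turn -0.0 F [-0.04926852 -0.27187467  0.19504287] w 0.059579569347781434 0.0
```

In the tool's units: 0.03 m is 0.48, 0.025 m is 0.4.

```bash
echo '[[[-0.0688,0.0608,0.32],0],[[0,0,0.48],0],[[0,0,0.48],0],[[0,0,0.4],0],[[0,0,0.24],0],[[0,0,0.16],0],[[0,0,0.1088],0],[[0,0,0],0]]' | python3 jog.py 0.06
python3 st.py .5316 -.2838 .060 .6
echo '[[[0,0,0],0],[[0,0,0],0],[[0,0,0],0],[[0,0,0],0],[[0,0,0],0],[[0,0,0],0]]' | python3 jog.py 0.0 15
python3 st.py .5316 -.2838 .060 .6
```

```text
time: 4.08
ee_pos: [0.532, -0.2845, 0.0601]
tool_rot: [[-0.011, 1.0, 0.0], [1.0, 0.011, -0.0], [-0.0, 0.0, -1.0]]
force: [-0.9, 0.4, 0.1]
width: 0.0599
grip_force: 0.0
t 4.075 tcp [ 0.53201461 -0.28452425  0.06012349] go tool [ 0.0007 -0.0004  0.0001] turn 0.01 F [-0.91834333  0.39247594  0.08827927] w 0.05987814511634652 0.0
time: 4.82
ee_pos: [0.532, -0.2844, 0.0601]
tool_rot: [[-0.011, 1.0, -0.0], [1.0, 0.011, 0.0], [0.0, -0.0, -1.0]]
force: [0.8, -0.0, 0.8]
width: 0.0079
grip_force: 0.0
t 4.825 tcp [ 0.53195865 -0.28441091  0.06009442] go tool [ 0.0006 -0.0004  0.0001] turn 0.02 F [ 0.81020787 -0.04546645  0.78851324] w 0.007945293501455146 0.0
```

The opening is 8 mm with no grip force, though the rib should stop the fingers at 16 mm. I'll look before moving.

```bash
python3 - <<'E'
from plant import r
import cv2,numpy as np
t=r.grab_frame("top")["img"]; s=r.grab_frame("scene")["img"]
R=lambda i,x,y,w,h:cv2.resize(i[y:y+h,x:x+w],(400,400),interpolation=cv2.INTER_CUBIC)
cv2.imwrite("pics/grasp.png",np.hstack([R(t,370,150,130,130),R(s,150,200,130,130)]))
o=r.observe();print(o["width"],o["grip_force"])
E
```

```text
0.0031264981002563693 0.0
```

View pics/grasp.png

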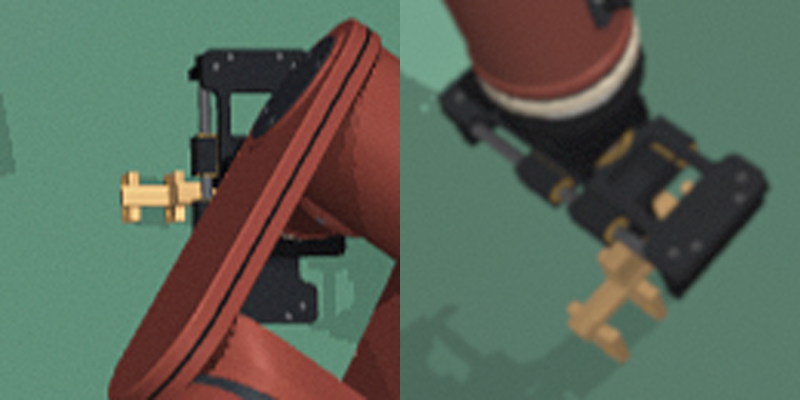

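```bash
echo '[[[0,0,0],0],[[0,0,0],0]]' | python3 jog.py; python3 - <<'E'
from plant import r
import cv2,numpy as np
from fit import *
f=r.grab_frame("scene"); i=f["img"].copy()
x,y,w,h=170,215,110,110
R=lambda i:cv2.resize(i[y:y+h,x:x+w],(500,500),interpolation=cv2.INTER_CUBIC)
b=R(i)
for P in COMB:
    uv=(proj(f,place(P,[.5316,-.2838,.011]))-[x,y]+.5)*500/110
    cv2.polylines(b,[cv2.convexHull(uv.astype(np.int32))],True,(255,255,0),1)
o=r.observe(); 
for d,c in((-.011,(0,0,255)),(.008,(0,255,0))):
    p=o["ee_pos"]+o["tool_rot"][:,2]*d; uv=((proj(f,p[None])-[x,y]+.5)*500/110)[0].astype(int); cv2.circle(b,tuple(map(int,uv)),5,c,2)
cv2.imwrite("pics/over.png",b)
print(o["width"],o["grip_force"],o["force"],o["joint_pos"])
E
```

```text
time: 5.18
ee_pos: [0.532, -0.2844, 0.0601]
tool_rot: [[-0.011, 1.0, -0.0], [1.0, 0.011, 0.0], [0.0, -0.0, -1.0]]
force: [0.5, -1.5, -0.5]
width: 0.0008
grip_force: 0.0
0.0008441139845092888 0.0 [-0.80530055 -0.15222898  0.37655085] [-3.56181429e+01  1.72448237e+01  9.73717540e+01 -1.72178282e-03
  6.53834603e+01 -3.62412129e+01]
```

View pics/over.png

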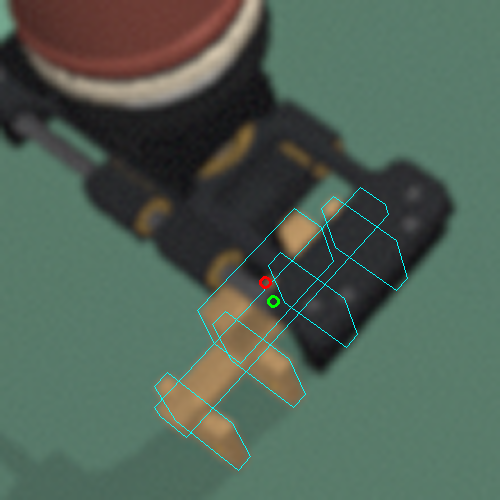

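The comb stands exactly where I fitted it, yet the reported opening is about 0 with no grip force. A 12 mm lift will show whether it's held.

```bash
echo '[[[0,0,-0.096],0],[[0,0,-0.096],0],[[0,0,0],0],[[0,0,0],0]]' | python3 jog.py; python3 - <<'E'
from plant import r
import cv2,numpy as np
from fit import *
f=r.grab_frame("scene"); i=f["img"].copy()
x,y,w,h=150,175,150,150
b=cv2.resize(i[y:y+h,x:x+w],(600,600),interpolation=cv2.INTER_CUBIC); raw=b
o=r.observe(); T=o["ee_pos"]; Rr=o["tool_rot"]
def dr(P,c):
    uv=(proj(f,P)-[x,y]+.5)*4
    cv2.polylines(b,[cv2.convexHull(uv.astype(np.int32))],True,c,1)
for P in COMB: dr(place(P,[.5316,-.2838,.011]),(255,255,0))
for P,c in((box((-37,37),(-95,95),(-62.5,-61.5)),(0,0,255)),(box((-9.5,9.5),(0,15),(-60,8)),(0,255,0)),(box((-9.5,9.5),(-15,0),(-60,8)),(255,0,255))): dr(P@Rr.T+T,c)
cv2.imwrite("pics/lift.png",b); print(o["width"],o["grip_force"],o["force"])
E
```

```text
time: 5.72
ee_pos: [0.532, -0.2844, 0.0723]
tool_rot: [[-0.011, 1.0, 0.0], [1.0, 0.011, -0.0], [-0.0, 0.0, -1.0]]
force: [-0.4, 0.0, -0.2]
width: 0.0004
grip_force: 0.0
0.0008388236605271991 0.0 [0.31390057 0.08485645 0.52124905]
```

View pics/lift.png

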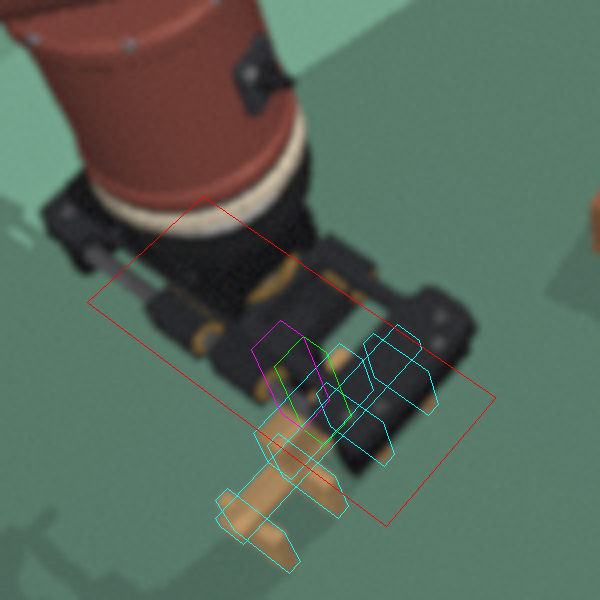

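The comb has not moved. The fingers seem to have closed on air, perhaps above the rib, so the reported TCP may differ from the real one. I'll raise the gripper clear, open it and check the fingertips against the prediction.

In the tool's units: -0.04 m is -0.64, -0.03 m is -0.48.

```bash
echo '[[[0,0,-0.48],0],[[0,0,-0.64],0],[[0,0,-0.64],0],[[0,0,-0.48],0],[[0,0,0],0],[[0,0,0],0],[[0,0,0],0]]' | python3 jog.py 0.087; python3 - <<'E'
from plant import r
import cv2,numpy as np
from fit import *
f=r.grab_frame("scene"); i=f["img"].copy(); np.save("f.npy",f,allow_pickle=True)
x,y,w,h=140,130,160,200
b=cv2.resize(i[y:y+h,x:x+w],None,fx=2.5,fy=2.5,interpolation=cv2.INTER_CUBIC); b=np.clip(b*1.8,0,255).astype(np.uint8); raw=b.copy()
o=r.observe(); T=o["ee_pos"]; Rr=o["tool_rot"]; w2=o["width"]*500
def dr(P,c):
    uv=(proj(f,P)-[x,y]+.5)*2.5
    cv2.polylines(b,[cv2.convexHull(uv.astype(np.int32))],True,c,1)
for P in COMB: dr(place(P,[.5316,-.2838,.011]),(255,255,0))
for P,c in((box((-37,37),(-95,95),(-62.5,-61.5)),(0,0,255)),(box((-9.5,9.5),(w2,w2+15),(-60,8)),(0,255,0)),(box((-9.5,9.5),(-w2-15,-w2),(-60,8)),(255,0,255))): dr(P@Rr.T+T,c)
cv2.imwrite("pics/open.png",np.hstack([raw,b])); print(o["width"],T)
E
```

```text
time: 6.65
ee_pos: [0.5311, -0.2838, 0.21]
tool_rot: [[-0.011, 1.0, -0.003], [1.0, 0.011, 0.002], [0.002, -0.003, -1.0]]
force: [-0.1, 0.4, 0.1]
width: 0.0624
grip_force: 0.0
0.06673011788384252 [ 0.53117249 -0.28385417  0.2102104 ]
```

View pics/open.png

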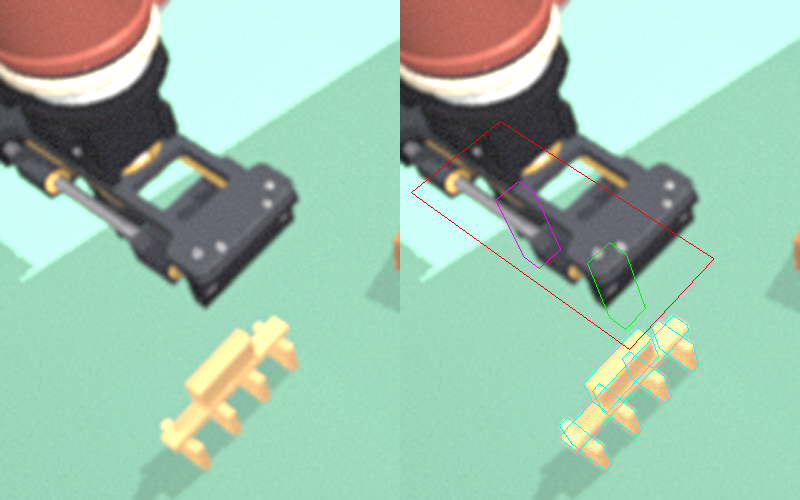

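The picture shows comb4 untouched. The gripper body sits about 18 px above where the reported TCP predicts, and the top view hints the same (about 60 mm higher). The fingers are hidden behind the body, so I'll turn 90° to bring its narrow side towards the camera and measure the fingertips directly.

```bash
echo '[[[0,0,0],10],[[0,0,0],10],[[0,0,0],10],[[0,0,0],10],[[0,0,0],10],[[0,0,0],10],[[0,0,0],10],[[0,0,0],10],[[0,0,0],10],[[0,0,0],0]]' | python3 jog.py 0.087; python3 - <<'E'
from plant import r
import cv2,numpy as np
from fit import *
f=r.grab_frame("scene"); i=f["img"].copy(); np.save("f.npy",f,allow_pickle=True)
x,y,w,h=140,130,160,200
b=cv2.resize(i[y:y+h,x:x+w],None,fx=2.5,fy=2.5,interpolation=cv2.INTER_CUBIC); b=np.clip(b*1.8,0,255).astype(np.uint8); raw=b.copy()
o=r.observe(); T=o["ee_pos"]; Rr=o["tool_rot"]; w2=o["width"]*500
def dr(P,c):
    uv=(proj(f,P)-[x,y]+.5)*2.5
    cv2.polylines(b,[cv2.convexHull(uv.astype(np.int32))],True,c,1)
for P,c in((box((-37,37),(-95,95),(-62.5,-61.5)),(0,0,255)),(box((-9.5,9.5),(w2,w2+15),(-60,8)),(0,255,0)),(box((-9.5,9.5),(-w2-15,-w2),(-60,8)),(255,0,255))): dr(P@Rr.T+T,c)
cv2.imwrite("pics/turn.png",np.hstack([raw,b])); print(o["width"],T,Rr)
E
```

```text
time: 7.95
ee_pos: [0.5316, -0.2841, 0.2111]
tool_rot: [[1.0, 0.012, -0.001], [0.012, -1.0, 0.001], [-0.001, -0.001, -1.0]]
force: [-0.1, 0.8, 0.5]
width: 0.0874
grip_force: 0.0
0.08715832887777254 [ 0.53165402 -0.28418467  0.21124354] [[ 9.99894971e-01  1.44461031e-02 -1.16472479e-03]
 [ 1.44470709e-02 -9.99895294e-01  8.26803379e-04]
 [-1.15265875e-03 -8.43543403e-04 -9.99998980e-01]]
```

View pics/turn.png

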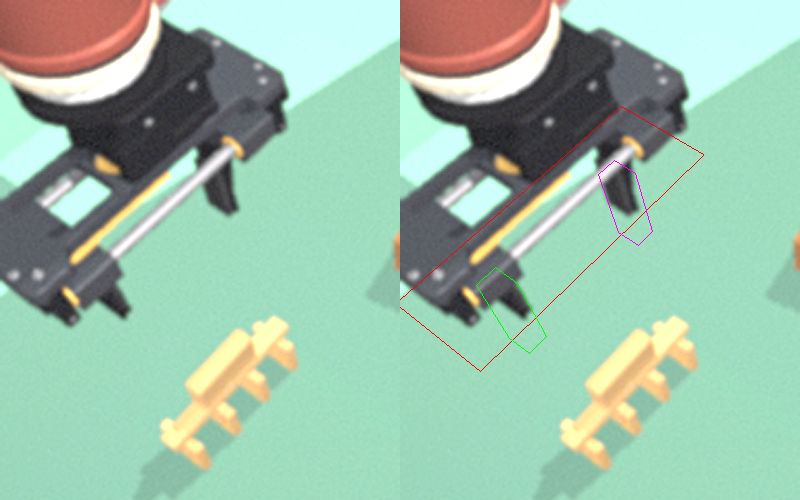

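Now the fingertips are visible, at about (123,308) and (227,209) in the left panel. They lie 13 px above the prediction. I'll turn that into an offset.

```bash
python3 - <<'E'
import numpy as np
from fit import *
from scipy.optimize import least_squares
f=np.load("f.npy",allow_pickle=True).item()
T=np.array([.53165,-.28418,.21124]); w2=43.6+4
P=np.array([[0,w2,8],[0,-w2,8]])/1000; W=P@np.array([[1,.0144,-.001],[.0144,-1,.001],[-.001,-.001,-1]]).T+T
m=np.array([[123,310],[228,209]])/2.5+[140,130]-.5
p=proj(f,W); print("pred",p,"meas",m)
for g in(.03,.04,.05,.06,.07): print(g,(proj(f,W+[0,0,g])-m).round(1))
print("z only",least_squares(lambda q:(proj(f,W+[0,0,q[0]])-m).ravel(),[0]).x)
print("xyz",least_squares(lambda q:(proj(f,W+q)-m).ravel(),[0,0,0]).x)
print("xy,z=.035", least_squares(lambda q:(proj(f,W+[q[0],q[1],.035])-m).ravel(),[0,0]).x)
for u,v in m: print(ray(f,u,v,.203),ray(f,u,v,.243),ray(f,u,v,.253))
E
```

```text
pred [[192.27701865 262.87423547]
 [232.35209276 223.66296221]] meas [[188.7 253.5]
 [230.7 213.1]]
0.03 [[-1.5  0.4]
 [-1.5  0.8]]
0.04 [[-3.3 -2.7]
 [-2.7 -2.6]]
0.05 [[-5.2 -5.9]
 [-3.8 -6.1]]
0.06 [[-7.1 -9.3]
 [-5.  -9.7]]
0.07 [[ -9.  -12.7]
 [ -6.2 -13.4]]
z only [0.02989915]
xyz [0.00385191 0.0010805  0.03415619]
xy,z=.035 [0.00439813 0.00083059]
[ 0.51405081 -0.3232313   0.203     ] [ 0.54006036 -0.33195036  0.243     ] [ 0.54656274 -0.33413013  0.253     ]
[ 0.5120407  -0.22144999  0.203     ] [ 0.53819898 -0.23770013  0.243     ] [ 0.54473855 -0.24176267  0.253     ]
```

The result is consistent: the real fingers are about 33 mm higher than the reported TCP, with little lateral error, so they closed just above the rib top (tips at 85 mm, rib top at 84 mm). I'll turn back, descend to a reported z of 0.030 and grip.

```bash
echo '[[[0,0,0],-10],[[0,0,0],-10],[[0,0,0],-10],[[0,0,0],-10],[[0,0,0],-10],[[0,0,0],-10],[[0,0,0],-10],[[0,0,0],-10],[[0,0,0],-10],[[0,0,0.32],0],[[0,0,0.48],0],[[0,0,0.48],0],[[0,0,0.48],0],[[0,0,0.32],0],[[0,0,0],0]]' | python3 jog.py 0.066 | sed -n 1,4p
python3 st.py .5316 -.2838 .030 .6
```

```text
time: 9.88
ee_pos: [0.5303, -0.2832, 0.0794]
tool_rot: [[-0.01, 1.0, -0.004], [1.0, 0.01, 0.003], [0.003, -0.004, -1.0]]
force: [-0.1, 0.5, 0.3]
t 9.875 tcp [ 0.53033887 -0.28323206  0.07937765] go tool [-0.0007  0.0014  0.0494] turn -0.03 F [-0.09665754  0.49283561  0.25074617] w 0.06605661976949498 0.0
```

In the tool's units: 0.01 m is 0.16, 0.0094 m is 0.1504.

```bash
echo '[[[-0.0112,0.0224,0.16],0],[[0,0,0.16],0],[[0,0,0.16],0],[[0,0,0.16],0],[[0,0,0.1504],0],[[0,0,0],0]]' | python3 jog.py | sed -n '1,2p;4,6p'
echo '[[[0,0,0],0],[[0,0,0],0],[[0,0,0],0],[[0,0,0],0],[[0,0,0],0],[[0,0,0],0],[[0,0,0],0]]' | python3 jog.py 0.0 15
python3 st.py .5316 -.2838 .030 .6
```

```text
time: 10.62
ee_pos: [0.5326, -0.2845, 0.0315]
force: [0.1, 0.2, -0.2]
width: 0.066
grip_force: 0.0
time: 11.5
ee_pos: [0.5334, -0.2851, 0.0327]
tool_rot: [[-0.011, 1.0, -0.0], [1.0, 0.011, 0.0], [0.0, -0.0, -1.0]]
force: [0.2, 0.5, 0.1]
width: 0.0158
grip_force: 15.0
t 11.5 tcp [ 0.53340547 -0.28509036  0.03273608] go tool [ 0.0013 -0.0018  0.0027] turn 0.02 F [0.23166669 0.49614977 0.06676645] w 0.015835223487924148 14.998929117573425
```

Gripped now: opening 15.8 mm, force 15 N. Lift and carry towards the box; the relative move is (+0.052, +0.269) with +9.6° yaw.

In the tool's units: -0.025 m is -0.4, -0.02 m is -0.32.

```bash
echo '[[[0,0,-0.16],0],[[0,0,-0.32],0],[[0,0,-0.4],0],[[0,0,-0.4],0],[[0,0,-0.32],0],[[0,0,0],0]]' | python3 jog.py | sed -n '1,2p;4,6p'
echo '[[[0.2176,0.048,0],0],[[0.48,0.096,0],0],[[0.48,0.096,0],0],[[0.48,0.096,0],0],[[0.48,0.096,0],0],[[0.48,0.096,0],0],[[0.48,0.096,0],0],[[0.48,0.096,0],0],[[0.48,0.096,0],0],[[0.24,0.064,0],0],[[0,0,0],-4.8],[[0,0,0],-4.8],[[0,0,0],0],[[0,0,0],0]]' | python3 jog.py | sed -n '1,6p'
python3 - <<'E'
from plant import r
import cv2,numpy as np
from fit import *
f=r.grab_frame("scene"); np.save("f2.npy",f,allow_pickle=True)
x,y,w,h=250,100,160,170
i=f["img"]; b=cv2.resize(i[y:y+h,x:x+w],None,fx=2.5,fy=2.5,interpolation=cv2.INTER_CUBIC); b=np.clip(b*1.6,0,255).astype(np.uint8); raw=b.copy()
for P in COMB:
    uv=(proj(f,place(P,[.5836,-.0146,.178],.1))-[x,y]+.5)*2.5
    cv2.polylines(b,[cv2.convexHull(uv.astype(np.int32))],True,(255,255,0),1)
cv2.imwrite("pics/over_box.png",np.hstack([raw,b]))
E
python3 st.py .5836 -.0146 .030 10.2
```

```text
time: 12.25
ee_pos: [0.5349, -0.2862, 0.1358]
force: [-0.4, -0.4, -2.2]
width: 0.0161
grip_force: 15.0
time: 14.0
ee_pos: [0.5851, -0.016, 0.1322]
tool_rot: [[-0.176, 0.984, -0.001], [0.984, 0.176, 0.0], [0.0, -0.001, -1.0]]
force: [-1.2, 0.1, -1.9]
width: 0.0161
grip_force: 15.0
t 14.05 tcp [ 0.58526601 -0.0160125   0.1324317 ] go tool [ 0.0017 -0.0013  0.1024] turn -0.06 F [ 0.21901627 -0.27336126 -2.66833537] w 0.01583362529500232 14.998216009698808
```

View pics/over_box.png

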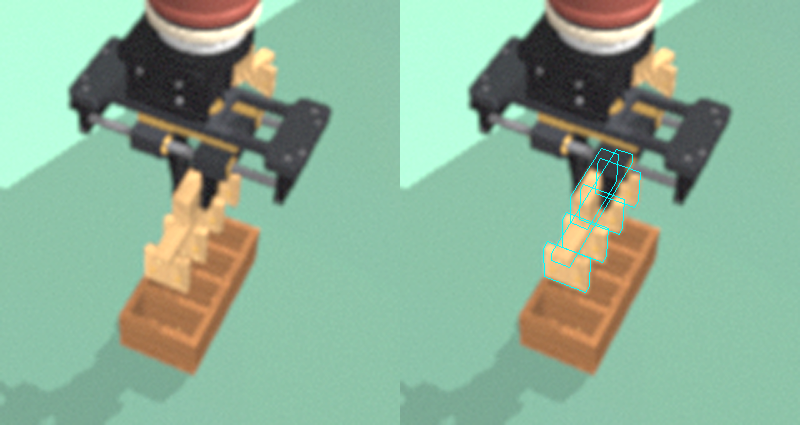

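Held level, and the outline for the box-aligned pose at z = 0.100 matches to about a pixel, so about 90 mm remain. Lower gently.

```bash
echo '[[[0,0,0.16],0],[[0,0,0.24],0],[[0,0,0.24],0],[[0,0,0.16],0],[[0,0,0.16],0],[[0,0,0.16],0],[[0,0,0.08],0],[[0,0,0.08],0],[[0,0,0],0]]' | python3 jog.py
echo '[[[0,0,0.048],0],[[0,0,0.032],0],[[0,0,0.032],0],[[0,0,0.016],0],[[0,0,0],0],[[0,0,0],0]]' | python3 jog.py
```

```text
time: 15.18
ee_pos: [0.5853, -0.0159, 0.0525]
tool_rot: [[-0.177, 0.984, -0.0], [0.984, 0.177, 0.0], [0.0, -0.0, -1.0]]
force: [0.3, -0.9, -1.3]
width: 0.0162
grip_force: 15.0
time: 15.92
ee_pos: [0.5855, -0.0159, 0.0448]
tool_rot: [[-0.177, 0.984, 0.0], [0.984, 0.177, -0.0], [-0.0, 0.0, -1.0]]
force: [0.2, 0.5, -2.4]
width: 0.0155
grip_force: 15.0
```

Expected contact is at about 0.0427; I'll go on in 1 mm steps and watch the force.

```bash
for k in 1 2; do echo '[[[0,0,0.016],0],[[0,0,0],0],[[0,0,0],0]]' | python3 jog.py | sed -n '1,2p;4p'; done
python3 - <<'E'
from plant import r
from fit import *
f=r.grab_frame("scene"); np.save("f3.npy",f,allow_pickle=True)
E
```

```text
time: 16.3
ee_pos: [0.5855, -0.0159, 0.0437]
force: [-0.4, 1.1, -1.6]
time: 16.68
ee_pos: [0.5855, -0.0159, 0.0427]
force: [-0.4, 0.3, -1.3]
```

```bash
echo '[[[0,0,0.016],0],[[0,0,0],0],[[0,0,0],0]]' | python3 jog.py | sed -n '1,2p;4p'
echo '[[[0,0,0.016],0],[[0,0,0],0],[[0,0,0],0]]' | python3 jog.py | sed -n '1,2p;4p'
```

```text
time: 17.1
ee_pos: [0.5856, -0.0159, 0.0427]
force: [-3.4, 0.5, 5.3]
time: 17.48
ee_pos: [0.5856, -0.0159, 0.0427]
force: [-7.0, 0.3, 12.7]
```

Contact came exactly at the expected height, and the force rose from -1.3 to 12.7 N. I'll relax the press, open and withdraw.

```bash
echo '[[[0,0,-0.024],0],[[0,0,0],0]]' | python3 jog.py | sed -n '1,2p;4p'
echo '[[[0,0,0],0],[[0,0,0],0],[[0,0,0],0],[[0,0,0],0],[[0,0,0],0],[[0,0,0],0]]' | python3 jog.py 0.05
echo '[[[0,0,-0.16],0],[[0,0,-0.32],0],[[0,0,-0.48],0],[[0,0,-0.64],0],[[0,0,-0.64],0],[[0,-0.64,-0.32],0],[[0,-0.8,0],0],[[0,-0.8,0],0],[[0,-0.8,0],0],[[0,-0.48,0],0],[[0,0,0],0],[[0,0,0],0]]' | python3 jog.py | sed -n '1,2p;4,6p'
python3 - <<'E'
from plant import r
import cv2
from fit import *
t=r.grab_frame("top"); s=r.grab_frame("scene")
for f,rc in((t,(288,160,80,60)),(s,(290,165,75,90))):
    x,y,w,h=rc; b=cv2.resize(f["img"][y:y+h,x:x+w],None,fx=5,fy=5,interpolation=cv2.INTER_CUBIC)
    for P in COMB[:2]:
        uv=(proj(f,place(P,[.5836,-.0146,.178],.01))-[x,y]+.5)*5
        cv2.polylines(b,[cv2.convexHull(uv.astype(np.int32))],True,(255,255,0),1)
    f["b"]=b
H=450; pad=lambda b:cv2.copyMakeBorder(b,0,H-b.shape[0],0,0,cv2.BORDER_CONSTANT)
cv2.imwrite("pics/final.png",np.hstack([pad(t["b"]),pad(s["b"])]))
E
```

```text
time: 17.73
ee_pos: [0.5858, -0.0159, 0.0427]
force: [-1.7, 1.2, 3.9]
time: 18.48
ee_pos: [0.5855, -0.0159, 0.0422]
tool_rot: [[-0.177, 0.984, 0.0], [0.984, 0.177, 0.0], [0.0, 0.0, -1.0]]
force: [-1.1, -0.1, -0.8]
width: 0.0498
grip_force: 0.0
time: 19.98
ee_pos: [0.37, -0.0552, 0.2036]
force: [0.2, -0.1, 0.0]
width: 0.0499
grip_force: 0.0
```

View pics/final.png

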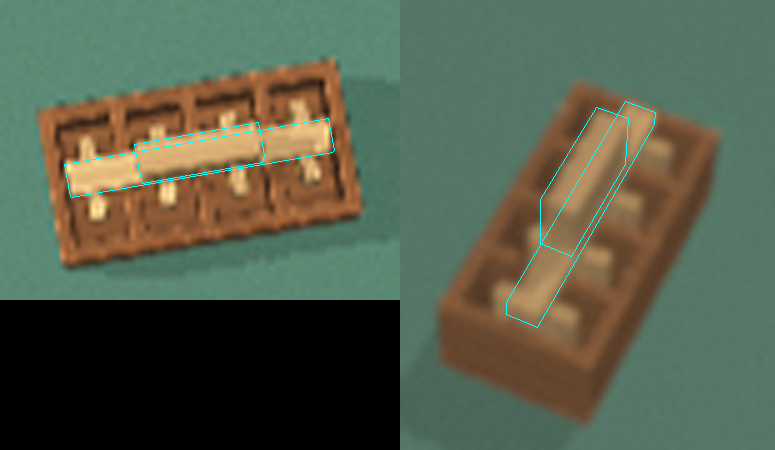

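The comb sits home: each tongue is in its own compartment, the bar matches the z = 10 mm outline in both views, and the gripper is clear. Handing in.

```bash
python3 -c "
from plant import r
print(r.close_job())"
```

```text
the job is handed in; nothing more can be done
None
```

The four-tongued comb sits level and fully home in the box, checked in both camera views, after a first grasp closed on air (the real fingers are about 33 mm higher than the reported TCP); the three-tongued comb was never approached, and the job is handed in, with no verdict returned.

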